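Set up the knock-out stack for a strap's bush

TASK

Get the steel strap ready for its brass bush to be knocked out: first stand the short steel tube in the middle of the round cork pad and the wooden block in the middle of the square cork pad. Then lay the strap flat across the tops of both, along the line of the two pads and with its bush midway between them, and finally stand the large chrome socket upright on top of the strap, centred on the bush. Leave the mug of bolts, the spanner and the screwdriver where they are, and let go of everything.

Things in the scene. Friction and masses are not known exactly. Their poses are not given: they have to be found in the camera images.
- mat: Black rubber mat fixed on the bench, 120 x 260 mm, 4 mm thick. Origin at the centre of its underside, on the bench; its y axis is its long side. Both cork pads lie on its long centre line, 75 mm either side of its centre, so its centre is midway between them.
- pad_round: Round cork pad 70 mm across, 3 mm thick, fixed on the mat at either its +y or its -y end; its top is 7 mm above the bench. Origin at the centre of its underside.
- pad_square: Square cork pad 70 x 70 mm, 3 mm thick, fixed on the mat at the other end, square to the mat; its top is 7 mm above the bench. Origin at the centre of its underside.
- tube: Short off-cut of dark steel tube standing on end on the bench, open at both ends: 55 mm outside, 42 mm inside diameter, 40 mm high, about 0.27 kg. Origin at the centre of its underside, z along its axis.
- block: Plain wooden block 50 x 50 mm and 40 mm high (as high as the tube), about 80 g, standing on the bench. Origin at the centre of its underside, x and y square to its sides.
- strap: Flat steel strap lying on the bench, 200 x 40 mm and 8 mm thick, about 0.5 kg, the same either way round. A brass bush 32 mm across sits flush in its middle, and a small dark bolt hole is near each end. Origin at the middle of its underside, right under the bush; x along its length, z up.
- socket: The large chrome socket (a plain cylinder 30 mm in diameter, 45 mm high, about 0.14 kg, with a dark square drive hole in its top) standing upright on the bench. Not the small socket of 18 mm diameter, which is a bystander. Origin at the centre of its underside, z up.
- mug: White ceramic mug of bolts, 80 mm across the rim, 90 mm high, a handle on its +y side; stands among the parts; not to be moved. Origin at the centre of its underside.
- spanner: Steel adjustable spanner about 200 mm long, 12 mm high, lying at the left side (+y); not to be moved. Origin under it, near its middle; x along it towards the jaws.
- screwdriver: Blue-handled screwdriver lying at the right side (-y), about 200 mm long, handle 26 mm thick; not to be moved. Origin at the height of its underside, midway along it; x along it towards its tip.

How it is judged (in metres and radians):
On the way, in this order (a step that is already met when the one before it is completed fails the run):
1. the tube stands on the round pad and the block on the square pad, both let go (horizontal distance between tube and pad_round below 0.012 m and z of tube in the frame of pad_round between 0 and 0.006 m and angle between each of tube, block's own z axis and vertical below 0.1 rad and linear speed of each of tube, block below 0.02 m/s and angular speed of each of tube, block below 0.2 rad/s and horizontal distance between block and pad_square below 0.012 m and z of block in the frame of pad_square between 0 and 0.006 m and contact force between the fingers and tube below 0.2 N and contact force between the fingers and block below 0.2 N), for 0.2 s.
2. the strap lies flat across both, bush midway between them, let go (horizontal distance between tube and pad_round below 0.012 m and z of tube in the frame of pad_round between 0 and 0.006 m and angle between each of tube, block's own z axis and vertical below 0.1 rad and linear speed of each of tube, block, strap below 0.02 m/s and angular speed of each of tube, block, strap below 0.2 rad/s and horizontal distance between block and pad_square below 0.012 m and z of block in the frame of pad_square between 0 and 0.006 m and x of strap in the frame of mat between -0.012 and 0.012 m and y of strap in the frame of mat between -0.012 and 0.012 m and angle between the x axis of strap and the y axis of mat, either way round below 0.17 rad and z of strap in the frame of mat between 0.043 and 0.05 m and angle between strap's own z axis and vertical below 0.06 rad and contact force between the fingers and strap below 0.2 N), for 0.2 s.
At the end, for the whole second after the job is handed in: Tube and block upright, within 12 mm of their pads' centres; strap level (0.06 rad) on both, its middle within 12 mm of the mat's centre along each mat axis, within 0.17 rad of the pads' line; socket upright on it within 10 mm of the bush's centre; all released and at rest (horizontal distance between tube and pad_round below 0.012 m and z of tube in the frame of pad_round between 0 and 0.006 m and angle between each of tube, block, socket's own z axis and vertical below 0.1 rad and linear speed of each of tube, block, strap, socket below 0.02 m/s and angular speed of each of tube, block, strap, socket below 0.2 rad/s and horizontal distance between block and pad_square below 0.012 m and z of block in the frame of pad_square between 0 and 0.006 m and x of strap in the frame of mat between -0.012 and 0.012 m and y of strap in the frame of mat between -0.012 and 0.012 m and angle between the x axis of strap and the y axis of mat, either way round below 0.17 rad and z of strap in the frame of mat between 0.043 and 0.05 m and angle between strap's own z axis and vertical below 0.06 rad and horizontal distance between socket and strap below 0.01 m and z of socket in the frame of strap between 0.005 and 0.012 m); the robot touches nothing.
It fails at once if the mug is moved by more than 20 mm or tipped (distance of mug from where it was at the start of the episode above 0.02 m or angle between mug's own z axis and vertical above 0.3 rad).
It fails at once if the spanner is moved by more than 20 mm (distance of spanner from where it was at the start of the episode above 0.02 m).
It fails at once if the screwdriver is moved by more than 20 mm (distance of screwdriver from where it was at the start of the episode above 0.02 m).
It also fails if it takes over 96 s, if anything falls off the work surface, if the arm or the gripper's body presses on something with over 40 N, if the wrist force passes 120 N, or if a joint passes its speed limit or range.

ROBOT

A 6-joint arm with a two-finger parallel gripper is mounted at the origin on the work surface. World frame = base frame: x ahead of the robot, y to its left, z up, the work surface at z = 0. Lengths are in m, angles in degrees, forces in N, time in s.
With the tool pointing down it reaches from about 0.4 to 0.825 m from the base axis. Payload 7 kg.
Tool frame: the origin (TCP) lies midway between the tips of the shut fingers; the grasp point (between the pads) lies 19 mm behind it; z points along the fingers, y is the line along which they close (so a half turn about z gives the same grasp; the last joint's range is limited). The gripper opens to 88 mm and grips with 3 to 60 N. Pads are 19 mm wide; open, the fingers measure 130 mm over their backs; the gripper's body (78 mm by 193 mm) begins 47 mm behind the grasp point.
Start: joints at [16.507, 20.546, 0.682, 0, -70.136, -16.507], TCP at [0.675, -0, 0.227] pointing down, gripper open.
Joint ranges: [-176.03, 176.03], [-82.01, 121.73], [-58.28, 71.71], [-173.87, 95.51], [-174.79, -0.11], [-173.66, 173.66]. Speed limits (degrees/s): [136.94, 136.94, 172.46, 180, 180, 180].

INTERFACE

Orientations are given as a 3x3 rotation matrix whose columns are the frame's x, y, z axes.
In Python, from rig import robot gives the robot as it stands. Calls block until the motion is done:
- robot.goto(position, orientation): joint-space move of the TCP to a pose.
- robot.servo_line(position, ori=None, speed=0.15): straight line of the TCP; ori=None keeps the orientation; speed is the mean speed in m/s.
- robot.movej(angles): joint-space move.
- robot.move_gripper(opening): opening from 0.0 (shut) to 1.0 (fully open); the grip force is fixed at half the most; returns when the fingers have stopped.
- robot.dwell(seconds).
- robot.ik(position, orientation): joint angles nearest the present ones, or None.
- robot.grab_frame(name): name is "scene" or "side" or "wrist"; returns (picture, depth): 384x512x3 uint8, red, green, blue; 384x512 float32, m along the optical axis (not along the pixel's ray), 0 where there is no reading.
- robot.camera_info(name): a dict with "vfov" (degrees; the focal length in pixels is half the picture's height over the tangent of half this angle, whatever the lens; pixels are square), "cx", "cy" (the principal point, pixels), "view" (4x4, takes a point from world to camera coordinates); the wrist camera has in their place "T_tool_cam" (4x4, takes a point from camera to tool coordinates, whose origin is the TCP and whose axes are the flange's). Camera axes: x right, y down, z forward; pixel columns grow to the right and rows downward; lengths in m; the calibration is good to about 2 mm. A picture is of the moment at which its call begins: read the wrist's pose just before it. camera_info takes no time and is no camera call.
A pose or a line that the arm cannot do raises robot.Unreachable and nothing moves.
- robot.job_done(): hands the job in; it is judged then, once.
Readings, each from a call of its own:
- robot.read_t(): time.
- robot.read_qpos(): joint angles.
- robot.read_qvel(): joint speeds.
- robot.read_effort(): joint torques, N m.
- robot.read_position(): TCP position.
- robot.read_tcp_rot(): TCP orientation.
- robot.read_force(): force on the tool from outside, world axes, zero at the start.
- robot.read_ft_torque(): the same for the moment, N m.
- robot.read_grip_width(): opening from 0.0 (shut) to 1.0 (fully open).
- robot.read_finger_force(): force on a finger pad.
Only numpy, scipy, OpenCV 4.12 (cv2) and the standard library are available. Lean on these libraries where they do the work, as an engineer would, in place of code of your own. Each camera call takes 0.05 s, during which the arm holds its last target. There are 200 camera calls.

## Working session

There is one attempt and no reset: what is moved stays moved. The work goes in short steps, each a Python script; the robot and the scene stay as the last script left them, time stands still between calls to the robot, and variables do not carry over. Pictures are saved under pics/ and viewed, at most 14 in all, crops included, and the job is handed in when it is done.

```bash
mkdir -p pics; ls
python3 - <<'E'
from rig import robot
import numpy as np, cv2
for n in ["scene","side","wrist"]:
    p=robot.read_position();R=robot.read_tcp_rot()
    im,d=robot.grab_frame(n); np.savez(f"pics/{n}0.npz",im=im,d=d,p=p,R=R)
    cv2.imwrite(f"pics/{n}0.png",cv2.resize(im[:,:,::-1],(800,600),interpolation=cv2.INTER_CUBIC))
    print(n,robot.camera_info(n))
print(p,R,robot.read_t())
E
```

```text
pics
scene {'vfov': 44.43591938950779, 'cx': 258.31227311923624, 'cy': 189.8870779640682, 'view': array([[ 0.48321683,  0.87540897, -0.01267386, -0.23736067],
       [ 0.71474028, -0.40280688, -0.57174552, -0.34890124],
       [-0.50561628,  0.26721854, -0.82033312,  1.88792488],
       [ 0.        ,  0.        ,  0.        ,  1.        ]])}
side {'vfov': 46.47074441518399, 'cx': 257.17236352911493, 'cy': 187.78473476516484, 'view': array([[ 0.95854615, -0.28461818,  0.01348227, -0.4950714 ],
       [-0.18545613, -0.65910912, -0.72882179,  0.13929042],
       [ 0.21632222,  0.69610895, -0.68457069,  1.29458678],
       [ 0.        ,  0.        ,  0.        ,  1.        ]])}
wrist {'vfov': 66.52051007671774, 'cx': 253.19399414548946, 'cy': 195.6323644580774, 'T_tool_cam': array([[ 1.10325610e-03, -9.56443151e-01, -2.91916565e-01,
         7.84912602e-02],
       [ 9.99998672e-01,  1.40531067e-03, -8.25047844e-04,
        -1.70039565e-03],
       [ 1.19934482e-03, -2.91915267e-01,  9.56443432e-01,
        -1.56812852e-01],
       [ 0.00000000e+00,  0.00000000e+00,  0.00000000e+00,
         1.00000000e+00]])}
[ 6.74571829e-01 -4.07986363e-05  2.25718763e-01] [[-1.50744220e-04 -9.99998884e-01 -1.48633998e-03]
 [-9.99999977e-01  1.50972232e-04 -1.53294165e-04]
 [ 1.53518390e-04  1.48631684e-03 -9.99998884e-01]] 0.15
```

View pics/scene0.png

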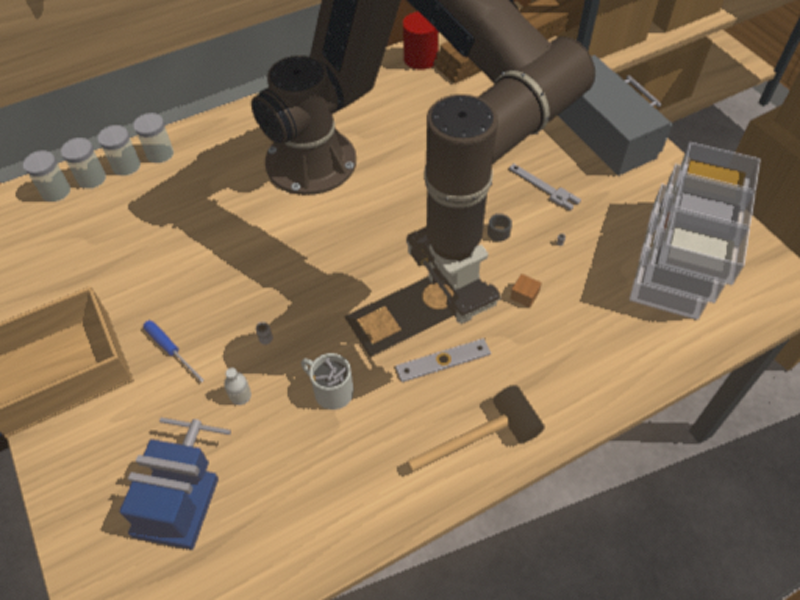

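View pics/side0.png

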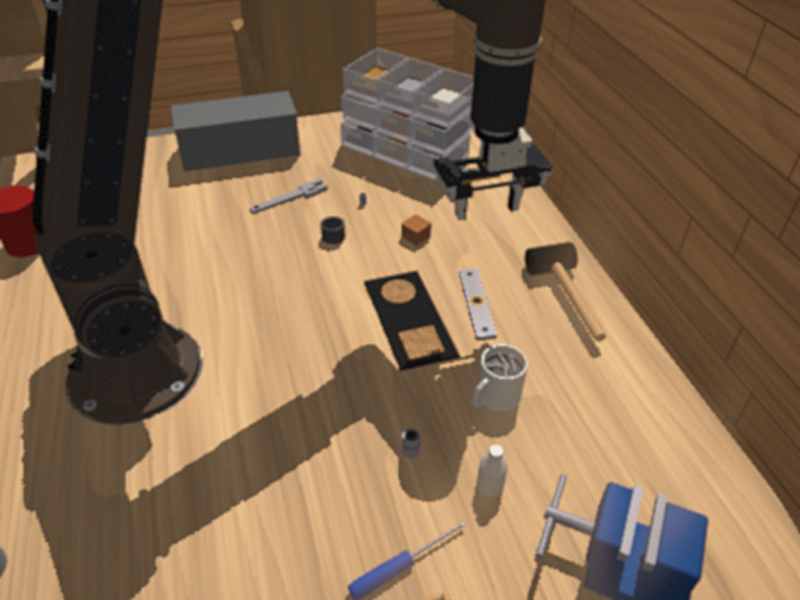

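Scene: tube at (500,227), block (525,290), strap bush (443,358), large socket (264,332), mug (330,380). The round pad is at the +y end. Side: tube (333,230), block (416,230), bush (477,300), socket (411,443).

View pics/wrist0.png

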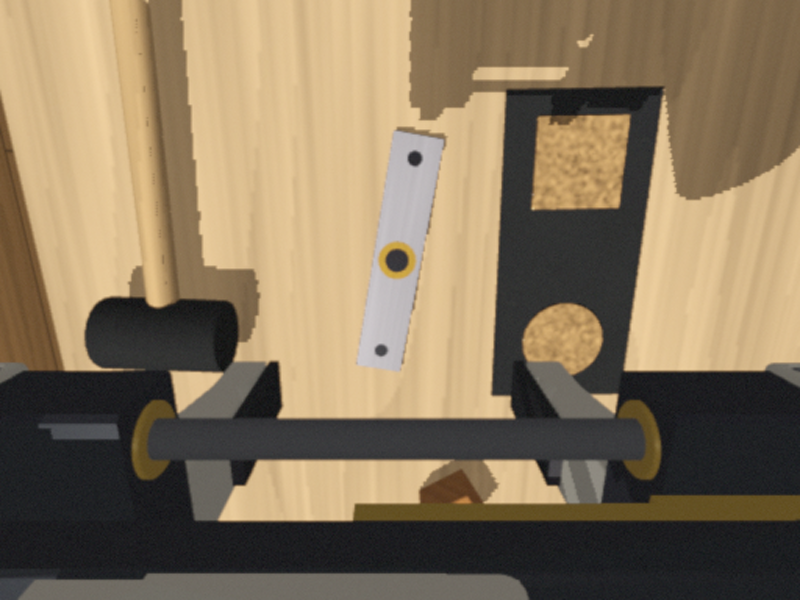

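```bash
cat > h.py <<'E'
from rig import robot
import numpy as np, cv2
def cam(n,p=None,R=None):
    c=robot.camera_info(n); f=192/np.tan(np.radians(c['vfov']/2))
    if n=="wrist":
        T=np.eye(4);T[:3,:3]=R;T[:3,3]=p;T=T@c['T_tool_cam']
    else: T=np.linalg.inv(c['view'])
    return T,f,c['cx'],c['cy']
def ray(n,uv,z,p=None,R=None,s=0.64):
    T,f,cx,cy=cam(n,p,R); u,v=np.array(uv,float)*s
    d=T[:3,:3]@[(u-cx)/f,(v-cy)/f,1]; o=T[:3,3]
    return (o+d*(z-o[2])/d[2])
def rectify(n,im,z,x0,x1,y0,y1,mm=1.0,p=None,R=None):
    """top view at height z: row = x decreasing, col = y decreasing, mm per px"""
    T,f,cx,cy=cam(n,p,R)
    xs=np.arange(x1,x0,-mm/1000);ys=np.arange(y1,y0,-mm/1000)
    Y,X=np.meshgrid(ys,xs); P=np.stack([X,Y,np.full_like(X,z)],-1)
    q=(P-T[:3,3])@T[:3,:3]
    return cv2.remap(im,(f*q[...,0]/q[...,2]+cx).astype('f'),(f*q[...,1]/q[...,2]+cy).astype('f'),cv2.INTER_LINEAR)
def R(a):
    """tool down, fingers close along direction a deg from world x"""
    a=np.radians(a); y=np.array([np.cos(a),np.sin(a),0]); z=np.array([0,0,-1.]); return np.column_stack([np.cross(y,z),y,z])
E
python3 - <<'E'
from h import *
for k,s,d,z in [("tube",(500,220),(333,224),.04),("block",(526,282),(416,222),.04),("bush",(444,358),(477,300),.008),("socket",(264,326),(411,434),.045),("mug",(330,366),(503,362),.09),("round",(436,296),(398,291),.007),("square",(379,324),(421,342),.007),("spanner",(545,188),(290,196),.01),("scrdr",(172,352),(410,560),.01),("smallsock",(561,239),(362,199),.02)]:
    print(k,ray("scene",s,z).round(3)[:2],ray("side",d,z).round(3)[:2])
E
```

```text
tube [0.433 0.29 ] [0.439 0.278]
block [0.611 0.241] [0.619 0.236]
bush [ 0.673 -0.003] [ 0.675 -0.008]
socket [ 0.438 -0.306] [ 0.439 -0.311]
mug [ 0.618 -0.234] [ 0.624 -0.242]
round [0.527 0.063] [0.527 0.063]
square [ 0.53  -0.082] [ 0.529 -0.087]
spanner [0.38  0.459] [0.37  0.452]
scrdr [ 0.379 -0.498] [ 0.381 -0.499]
smallsock [0.538 0.392] [0.53 0.38]
```

Wrist: bush at (397,260), square pad corners (538,114),(630,112),(621,206),(532,210), mat corners (507,90),(663,87),(616,394),(492,394).

Run:
```python
from h import *
f=np.load("pics/wrist0.npz");p,Rr=f['p'],f['R']
w=lambda uv,z:ray("wrist",uv,z,p,Rr)[:2]
print("bush",w((397,260),.008),"holes",w((415,158),.008),w((381,350),.008))
sq=np.array([w(q,.007) for q in [(538,114),(630,112),(621,206),(532,210)]]);print("sq",sq.mean(0),sq)
m=np.array([w(q,.004) for q in [(507,90),(663,87),(616,394),(492,394)]]);print("mat",m.mean(0),m)
# look at the block/tube with the wrist camera from over the pair
rot=R(180); print(Rr.round(2).tolist(),rot.round(2).tolist())
for k,(x,y,z) in {"bt":(0.50,0.36,0.25)}.items():
    robot.goto([x,y,z],rot)
    p=robot.read_position();Rr=robot.read_tcp_rot();im,d=robot.grab_frame("wrist")
    np.savez("pics/bt.npz",im=im,d=d,p=p,R=Rr)
    cv2.imwrite("pics/bt.png",cv2.resize(im[:,:,::-1],(800,600),interpolation=cv2.INTER_CUBIC))
im,d=robot.grab_frame("scene");np.savez("pics/scene1.npz",im=im,d=d)
print(robot.read_t())
```

```text
bush [ 0.67516475 -0.00393159] holes [ 0.66128437 -0.08459786] [0.68913164 0.07663438]
sq [ 0.53187082 -0.08185   ] [[ 0.56804453 -0.11657864]
 [ 0.4982204  -0.11805676]
 [ 0.49492303 -0.04799764]
 [ 0.5662953  -0.04476696]]
mat [ 0.53194743 -0.00651818] [[ 0.5921761  -0.1336885 ]
 [ 0.47450082 -0.13587641]
 [ 0.47354087  0.12170046]
 [ 0.58757195  0.12179174]]
[[-0.0, -1.0, -0.0], [-1.0, 0.0, -0.0], [0.0, 0.0, -1.0]] [[-0.0, -1.0, 0.0], [-1.0, 0.0, 0.0], [-0.0, 0.0, -1.0]]
1.7333
```

View pics/bt.png

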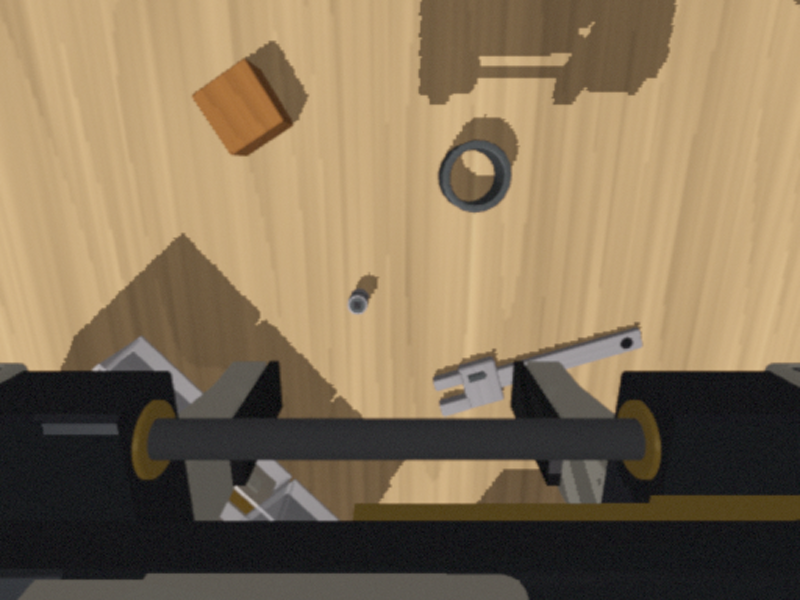

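Tube rim is at (475,176), block at (242,106), small socket (358,300), spanner (540,370). I'll take a closer crop.

Run:
```python
from h import *
f=np.load("pics/bt.npz");p,Rr,im=f['p'],f['R'],f['im']
c=im[25:145,110:340]  # 230x120
z=cv2.resize(c[:,:,::-1],None,fx=3.4,fy=3.4,interpolation=cv2.INTER_CUBIC);cv2.imwrite("pics/crop1.png",z);print(z.shape)
```

```text
(408, 782, 3)
```

View pics/crop1.png

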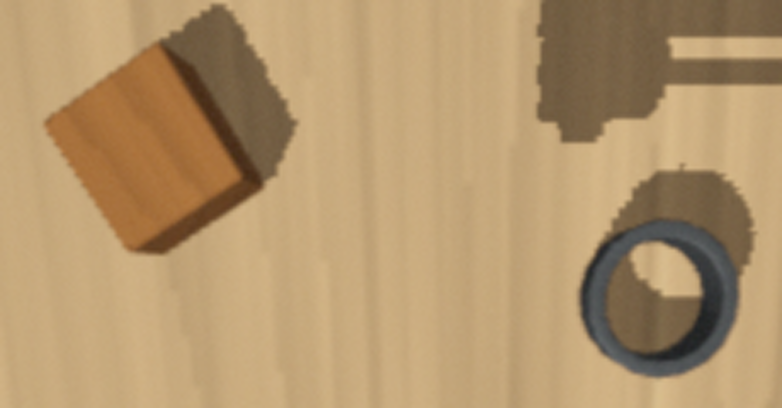

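Block top corners in crop: (44,122),(161,44),(245,178),(130,249). Tube top rim centre: (663,297).

```bash
cat >> h.py <<'E'
def snap(k):
    p=robot.read_position();Rr=robot.read_tcp_rot();im,d=robot.grab_frame("wrist")
    np.savez(f"pics/{k}.npz",im=im,d=d,p=p,R=Rr)
    cv2.imwrite(f"pics/{k}.png",cv2.resize(im[:,:,::-1],(800,600),interpolation=cv2.INTER_CUBIC))
def pick(x,y,a,z,up=.16,fast=.25):
    robot.goto([x,y,up],R(a)); robot.servo_line([x,y,z],speed=.15)
    robot.move_gripper(0.0); print("width",robot.read_grip_width()*88,"ff",robot.read_finger_force(),"t",robot.read_t())
    robot.servo_line([x,y,up],speed=fast)
def place(x,y,a,z,up=.16,open=1.0):
    robot.goto([x,y,up],R(a)); robot.servo_line([x,y,z+.01],speed=.2); robot.servo_line([x,y,z],speed=.03)
    robot.dwell(.2); print("F",np.round(robot.read_force(),1)); robot.move_gripper(open); robot.dwell(.2)
    robot.servo_line([x,y,up],speed=.2); print("t",robot.read_t())
E
python3 - <<'E'
from h import *
f=np.load("pics/bt.npz");p,Rr=f['p'],f['R']
w=lambda uv,z:ray("wrist",np.array([110,25])+(np.array(uv)+.5)/3.4-.5,z,p,Rr,s=1)[:2]
b=np.array([w(q,.04) for q in [(44,122),(161,44),(245,178),(130,249)]])
print("block",b.mean(0),b)
e=np.diff(np.vstack([b,b[:1]]),axis=0);print(np.linalg.norm(e,axis=1),np.degrees(np.arctan2(e[:,1],e[:,0]))%90)
t=w((663,297),.04);print("tube",t, np.linalg.norm(w((589,297),.04)-w((738,297),.04)))
pick(t[0],t[1],180,.012)
print(robot.ik([.53,.07,.16],R(180)))
# look at the mat with the tube held
robot.goto([.53,.2,.25],R(180)); snap("mat1"); print(robot.read_t())
E
```

```text
block [0.61929746 0.23914921] [[0.65261821 0.23048798]
 [0.61081438 0.20683137]
 [0.58594244 0.24808273]
 [0.62781483 0.27119475]]
[0.04803327 0.04816937 0.04782742 0.04766811] [29.50533383 31.08730049 28.8970754  31.35471844]
tube [0.44060114 0.28728992] 0.05277705387110255
width 54.97159657462224 ff 30.00070547685027 t 4.0917
[ 28.54856662  10.53762944 -22.42087794   0.         -57.04149262
 -28.54856662]
5.55
```

View pics/mat1.png

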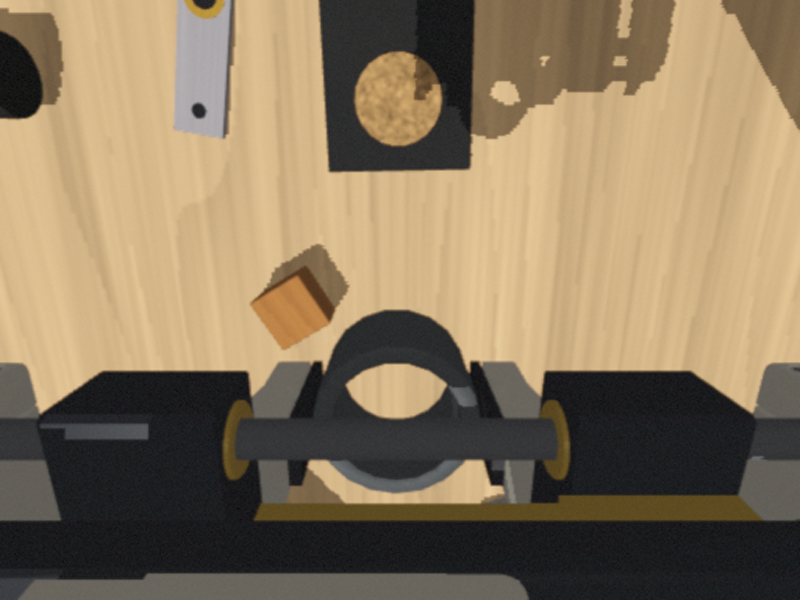

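Round pad centre (398.5,98.5); mat end corners (329,171) and (470,167); tube is held.

Run:
```python
from h import *
f=np.load("pics/mat1.npz");p,Rr=f['p'],f['R']
w=lambda uv,z:ray("wrist",uv,z,p,Rr)[:2]
r=w((398.5,98.5),.007);a,b=w((329,171),.004),w((470,167),.004)
print(r,a,b,np.linalg.norm(a-b),"block",w((292,308),.04))
sq=np.array([.5319,-.0819]);d=r-sq;print(np.linalg.norm(d),np.degrees(np.arctan2(-d[0],d[1])),(r+sq)/2)
m=(r+sq)/2; u=d/np.linalg.norm(d); rp=m+.075*u; sp=m-.075*u; print("use",rp,sp)
place(rp[0],rp[1],180,.0195)
pick(.6193,.2391,30,.012)
place(sp[0],sp[1],0 if robot.ik([sp[0],sp[1],.16],R(0)) is not None and abs(robot.ik([sp[0],sp[1],.16],R(0))[5])<abs(robot.ik([sp[0],sp[1],.16],R(180))[5]) else 180,.0195)
print(robot.read_qpos().round(0))
robot.goto([.55,.08,.32],R(180)); snap("chk1"); print(robot.read_t())
```

```text
[0.52873858 0.06862883] [0.58708588 0.12422436] [0.46864357 0.12107018] 0.11848429793569201 block [0.61770212 0.23364179]
0.15056202676273006 1.2031523194062392 [ 0.53031929 -0.00663558]
use [0.52874449 0.06834788] [ 0.5318941  -0.08161905]
F [ 0.3  0.1 -2.2]
t 9.5333
width 49.88208345278048 ff 29.986319839954376 t 14.3
F [ 0.3  0.3 -1. ]
t 21.1083
[ 12.  11. -22.  -0. -57. -12.]
22.0667
```

View pics/chk1.png

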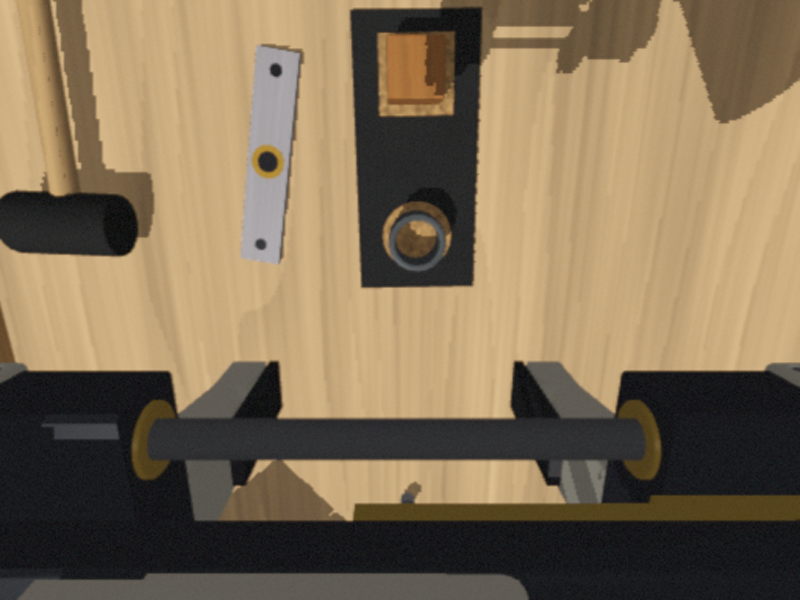

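Both stand on their pads: tube rim near (417,242), block top near (416,68). A crop will check the centring.

Run:
```python
from h import *
im=np.load("pics/chk1.npz")['im']
c=im[0:190,150:320]
z=cv2.resize(c[:,:,::-1],None,fx=3.1,fy=3.1,interpolation=cv2.INTER_CUBIC);cv2.imwrite("pics/crop2.png",z);print(z.shape)
```

```text
(589, 527, 3)
```

View pics/crop2.png

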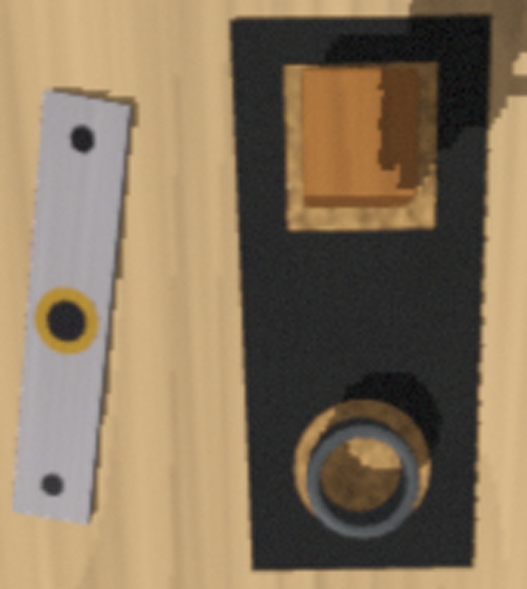

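Crop: block top corners (303,68),(419,67),(416,193),(304,195). Tube rim centre (362.5,479). Square pad (284,66),(438,63),(437,230),(288,231). Round pad x 294–431, top 399. Bush (67,320), holes (82,138) and (52,485). Mat (232,19),(491,15),(473,567),(253,570).

Run:
```python
from h import *
f=np.load("pics/chk1.npz");p,Rr=f['p'],f['R']
w=lambda uv,z:ray("wrist",np.array([150,0])+(np.array(uv)+.5)/3.1-.5,z,p,Rr,s=1)[:2]
q=lambda L,z:np.mean([w(k,z) for k in L],axis=0).round(4)
print("block",q([(303,68),(419,67),(416,193),(304,195)],.047),"sq",q([(284,66),(438,63),(437,230),(288,231)],.007))
print("tube",w((362.5,479),.047).round(4),"round x",q([(294,468),(431,468)],.007),"round far y",w((362,399),.007)[1]+.035)
print("mat",q([(232,19),(491,15),(473,567),(253,570)],.004))
b,h1,h2=w((67,320),.008),w((82,138),.008),w((52,485),.008)
print("strap",b,(h1+h2)/2,np.degrees(np.arctan2(*(h2-h1)[::-1])))
```

```text
block [ 0.534 -0.08 ] sq [ 0.5317 -0.0802]
tube [0.5311 0.0679] round x [0.5292 0.0684] round far y 0.0686950765728347
mat [ 0.5303 -0.0063]
strap [ 0.6752465  -0.00408871] [ 0.67566062 -0.00377357] 80.28258174855729
```

Everything is within 2–3 mm of its target. Next is the strap, then a look at the socket.

```bash
python3 - <<'E'
from h import *
pick(.6754,-.004,170.3,.004)
place(.5303,-.0064,181.2,.0515)
snap("strap1")
robot.goto([.45,-.2,.25],R(180)); snap("sock"); print(robot.read_t())
a=cv2.imread("pics/strap1.png");b=cv2.imread("pics/sock.png")
cv2.imwrite("pics/two.png",np.hstack([a[:,:],b])[:, :])
cv2.imwrite("pics/two.png",np.vstack([a[:380,100:700],b[:380,100:700]])[:760].copy()[:600+160][::1])
E
python3 -c "
import cv2;a=cv2.imread('pics/two.png');print(a.shape);cv2.imwrite('pics/two.png',cv2.resize(a,None,fx=.78,fy=.78))"
```

```text
width 39.50032104957817 ff 29.99992936849594 t 24.975
F [-0.1 -0.1 -4.4]
t 29.5583
30.5667
(760, 600, 3)
```

View pics/two.png

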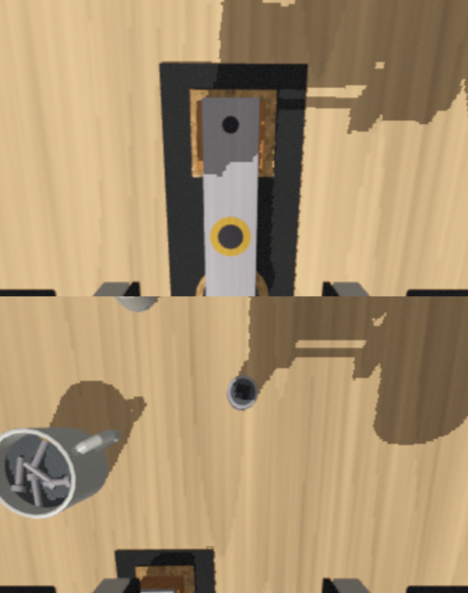

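View pics/sock.png

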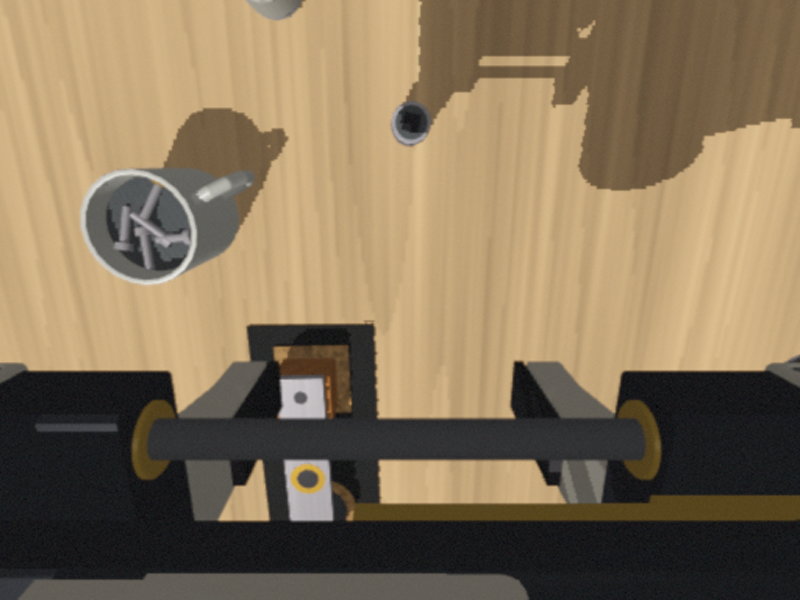

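The strap lies across both, with its bush at (395.5,304) in strap1 and a hole at (395,159). The socket top is centred at (411.5,121.5) in sock.png.

Run:
```python
from h import *
f=np.load("pics/strap1.npz");w=lambda uv,z:ray("wrist",uv,z,f['p'],f['R'])[:2]
b=w((395.5,304),.055);h=w((395,159),.055);print("bush",b,"hole",h,np.degrees(np.arctan2(*(b-h)[::-1])))
g=np.load("pics/sock.npz");s=ray("wrist",(411.5,121.5),.045,g['p'],g['R'])[:2];print("sock",s)
pick(s[0],s[1],180,.018,up=.17)
t=(b+np.array([.5303,-.0064]))/2;print(t)
robot.goto([t[0],t[1],.17],R(180)); 
place(t[0],t[1],180,.0735,up=.2)
robot.goto([.535,.08,.3],R(180)); snap("fin"); print(robot.read_t())
```

```text
bush [ 0.53180845 -0.00605644] hole [ 0.53386832 -0.08847099] 91.43175623201678
sock [ 0.44027671 -0.30922965]
width 29.159171387860845 ff 29.999985694885254 t 33.2833
[ 0.53105422 -0.00622822]
F [-0.   0.4 -1.1]
t 38.9833
39.625
```

View pics/fin.png

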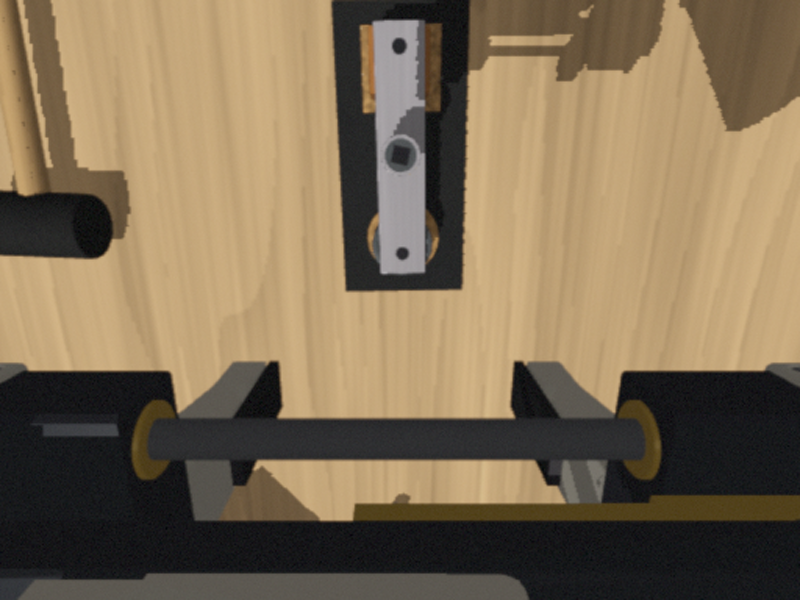

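The socket stands upright at (400,154), hiding the bush. I'll compare its centre with the midpoint of the strap holes at (399,46) and (402,254).

Run:
```python
from h import *
f=np.load("pics/fin.npz");w=lambda uv,z:ray("wrist",uv,z,f['p'],f['R'])[:2]
m=(w((399,46),.055)+w((402,254),.055))/2;s=w((400,154),.1);print("strap",m,"socket",s,s-m)
if np.linalg.norm(s-m)<.006: print(robot.job_done(),robot.read_t())
```

```text
strap [ 0.53220914 -0.00567754] socket [ 0.53315063 -0.00657509] [ 0.00094149 -0.00089755]
the job is handed in; nothing more can be done
the job is handed in; nothing more can be done
```

I handed the job in after about 40 s: the tube and block stand on their pads, the strap lies across both, and the socket stands on the strap about 1 mm from the bush centre by the last picture; the verdict was not shown.

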